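# Re-set the tilting drill rack to its second notch

## Task

The tilting drill rack on the bench stands too steep: set it to its second notch from the bottom. Its ratchet only lets it go up, so lift it past the top until the pawl is thrown clear (feel for the rubber end stop, do not ram it), lower it all the way flat so that the pawl re-arms, then raise it to the second notch, let it settle on the pawl and let go. Never let the rack drop, and leave the other things on the bench where they are.

Things in the scene. Friction and masses are not known exactly. Their poses are not given: they have to be found in the camera images.
- stand: Steel stand of the tilting drill rack, fast on the bench, base plate 280 x 340 x 8 mm. Origin on the bench straight below the hinge axis, mid-width of the board; x points from the hinge to the rack's free edge (away from the robot), y along the hinge axis, z up.
- hinge (a point): Point on the board's hinge axis, mid-width, 110 mm above the bench; the axis runs along the stand's y.
- rack (a joint): Tilt of the rack board in rad: 0 = flat on its rubber pads, grows as the free edge is raised. The pawl holds it at four notches: 0.27 (first, lowest), 0.47 (second), 0.66 (third), 0.85 (fourth), good to 0.02. It starts resting on the third or fourth. It swings freely between notches, so it falls if let go there.
- ratchet (a point): Centre of the steel ratchet wheel (136 mm) on the hinge axis, at the stand's -y side. Going up, the red pawl (ball on top) clicks in about 0.03 rad after each notch is passed; then the board can be lowered onto it but not past it. Thrown clear at the top, the pawl stays off until the board has come down below 0.05 rad, which re-arms it.
- board (a point): Middle of the white board's top face: 185 x 250 x 8 mm, three rows of drills up to 40 mm high fixed on it, about 0.8 kg in all.
- bar (a point): Middle of the black round handle bar at the board's free edge: 12 mm thick, 92 mm free length along the stand's y, 235 mm from the hinge axis in the board's plane (110 mm above the bench when flat, 340 mm at the very top). 44 mm of room between bar and board. Can be pinched from above, fingers on its two long sides; it turns easily between the pads.
- stop: Black rubber end stop, 16 x 12 x 14 mm, at the stand's -y side, met by the rack's brass trip cam. The cam sits differently every time: the pawl is thrown clear somewhere from 0.98 to 1.27 rad of tilt and the stop is met about 0.05 rad later. Pressed, it gives like a spring, 2 N per mm at the bar; over 50 N on it (18 N at the bar besides the weight) ruins it.
- case_a: Bystander: clear grey drill case with red cap, 115 x 32 x 21 mm, lies beside the rack. Origin under its centre.
- case_b: Bystander: pale blue drill case with yellow cap, 95 x 32 x 21 mm, lies beside the rack. Origin under its centre.
- collet: Bystander: steel collet, 34 mm across, 52 mm tall, stands beside the rack's ratchet side. Origin under its centre.
- gauge_ring: Bystander: dark steel ring gauge, 64 mm across, 18 mm high. Origin under its centre.
- oil: Bystander: amber oil bottle, 54 mm across, 150 mm tall. Origin under its centre.
- driver: Bystander: screwdriver lying on the bench. Origin under its centre.
- cup_tray: Bystander: small open white tray, 120 x 90 x 35 mm. Origin under its centre.

How it is judged:
By the outcome, as a careful person would: the job done as asked, in the order asked, and still so for the second after the job is handed in, with the robot touching nothing.
It also fails if it takes over 67 s, if anything falls off the work surface, if the arm or the gripper's body presses on something with over 40 N, if the wrist force passes 120 N, or if a joint passes its speed limit or range.

## Robot

A 6-joint arm with a two-finger parallel gripper is mounted at the origin on the work surface. World frame = base frame: x ahead of the robot, y to its left, z up, the work surface at z = 0. Lengths are in mm, angles in rad, forces in N, time in s.
With the tool pointing down it reaches from about 300 to 850 mm from the base axis. Payload 4.2 kg.
Tool frame: the origin (TCP) lies at the very end of the fingers, on their centre line; the grasp point (between the pads) lies 19 mm behind it; z points along the fingers, y is the direction in which the jaws open and shut (so a half turn about z gives the same grasp; the last joint's range is limited). The gripper opens to 91 mm and grips with 3 to 60 N. Pads are 32 mm wide; open, the fingers measure 118 mm over their backs; the gripper's body (76 mm by 178 mm) begins 60 mm behind the grasp point.
Start: joints at [-1.285, 0.32, 1.565, -0, 1.257, -0.02], TCP at [173.11, -548.339, 213.976] pointing down, gripper open.
Joint ranges: [-3.11, 3.11], [-0.84, 2.01], [0.21, 2.61], [-1.34, 4.49], [0.05, 2.63], [-2.56, 2.56]. Speed limits (rad/s): [2.57, 2.57, 3.14, 3.14, 3.14, 3.14].

## Interface

Orientations are given as a unit quaternion [x, y, z, w].
In Python, from plant import readout, eyes, sign_off gives the robot as it stands. The module is installed in compiled form; this text tells all that it offers.
- The arm moves only by the shell command python3 -m jog 'ROWS' [FORCE]. ROWS is JSON, a list of rows, each an object with "slide": the shift along the tool's x, y, z as a fraction of full scale, a list of three; "dr": the turn, a rotation vector about the tool's x, y, z as a fraction of full scale, a list of three; "gripper": the opening, from 0 (shut) to 1 (fully open). A call has 1 to 20 rows; each row shifts and turns the commanded pose from where the row before left it, along the tool's axes as they then stand; what a row does not reach is not made up. Full scale, the value 1, is 0.04 m for a shift and 90 degrees for a turn. A row lasts 1/10 s, in which the tool goes at most 50 mm and 8.59 degrees, less where a joint would pass 70% of its speed; a pose out of reach is approached as far as the arm can. A call with a number of a shift or a turn outside -1 to 1 is refused whole. A call with a gripper value outside its range is refused whole. The fingers move at their own pace and stop on an object; FORCE is the grip in N (left out, the last holds). Time passes only in rows, so rows that do not move let the fingers close. It gives the time, the measured TCP pose, the force and the opening at its end, in the units of the state.
- readout.state(): the state, without advancing time (a new reading comes with each control period).
- eyes.capture(name): name is "scene" or "side" or "wrist"; returns (picture, depth): 480x640x3 uint8, blue, green, red; 480x640 float32, mm along the optical axis (not along the pixel's ray), 0 where there is no reading.
- eyes.camera_info(name): a dict with "fov_y" (degrees; the focal length in pixels is half the picture's height over the tangent of half this angle, whatever the lens; pixels are square), "cx", "cy" (the principal point, pixels), "R" (3x3) and "t" (3): a world point X has camera coordinates R X + t. Camera axes: x right, y down, z forward; pixel columns grow to the right and rows downward; lengths in mm; the calibration is good to about 2 mm. A picture is of the moment at which its call begins: read the wrist's pose just before it. camera_info takes no time and is no camera call; for the wrist camera it gives the pose at the moment of the call.
- sign_off(): hands the job in, once; it reports no verdict.
The state is a dict: "time": time; "joint_positions": joint angles; "dq": joint speeds; "tau": joint torques, N m; "tool_pos": TCP position; "eef_rot": TCP orientation; "force": force on the tool from outside, world axes, zero at the start; "ft_torque": the same for the moment, N m; "grip_width": finger opening in mm.
Only numpy, scipy, OpenCV 4.12 (cv2) and the standard library are available. Lean on these libraries where they do the work, as an engineer would, in place of code of your own. Each camera call takes 0.05 s, during which the arm holds its last target.

## Working session

There is one attempt and no reset: what is moved stays moved. The work goes in short steps, Python scripts to look and compute and a shell command to move; the robot and the scene stay as the last step left them, time stands still between calls to the robot, and variables do not carry over. Pictures are saved under pics/ and viewed, and the job is handed in when it is done.

```bash
mkdir -p pics; ls; python3 - <<'E'
from plant import readout, eyes
import cv2, numpy as np
print(readout.state())
for n in ("scene","side"):
    p,d=eyes.capture(n); cv2.imwrite(f"pics/{n}0.png",p); np.savez(f"pics/{n}0.npz",p=p,d=d)
    print(n,eyes.camera_info(n))
E
```

```text
pics
{'time': 0.0, 'joint_positions': array([-1.28499027e+00,  3.20265156e-01,  1.56567850e+00, -5.62642962e-06,
        1.25737817e+00, -2.00099385e-02]), 'dq': array([ 1.95190229e-03,  1.22969601e-03, -6.67674741e-05,  2.98360607e-04,
       -3.26460307e-04, -1.38809560e-03]), 'tau': array([ 1.11899302e-03, -4.12452900e+01, -2.31975800e+01,  7.27002276e-02,
        4.54129104e-02, -1.38528603e-04]), 'tool_pos': array([ 172.96757623, -547.83952775,  213.13584079]), 'eef_rot': array([ 9.88331830e-01,  1.52313644e-01, -1.17216076e-04, -8.56610436e-04]), 'force': array([-0.77738947, -0.62369989,  0.34528376]), 'ft_torque': array([-0.02152398, -0.03809459, -0.01432723]), 'grip_width': 91.24329203952956}
scene {'fov_y': 52.497964484687486, 'cx': 320.870904392594, 'cy': 232.90116970529138, 'R': array([[ 0.25234805,  0.96754367, -0.01340523],
       [ 0.81590425, -0.22020551, -0.53461181],
       [-0.52021218,  0.12397086, -0.84499143]]), 't': array([-163.02674488, -393.3690897 , 1615.71553881])}
side {'fov_y': 56.39653691213712, 'cx': 322.20790432940487, 'cy': 238.1262842575802, 'R': array([[-0.95396691, -0.29990621, -0.00184596],
       [-0.21620813,  0.69197259, -0.68878732],
       [ 0.20784895, -0.6566812 , -0.72496111]]), 't': array([520.64360559, 167.44560397, 967.84768752])}
```

View pics/scene0.png

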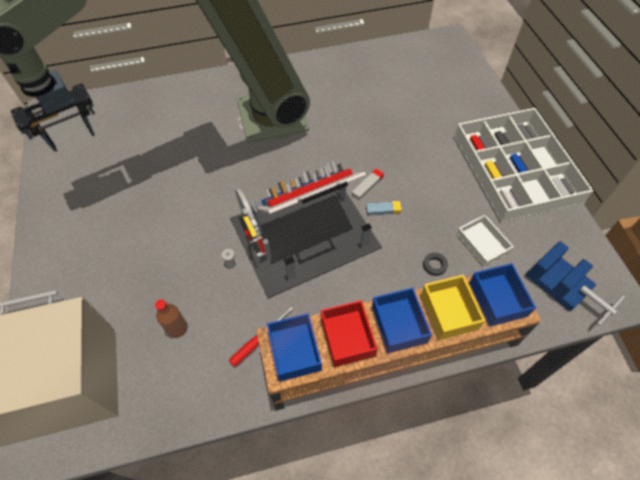

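View pics/side0.png

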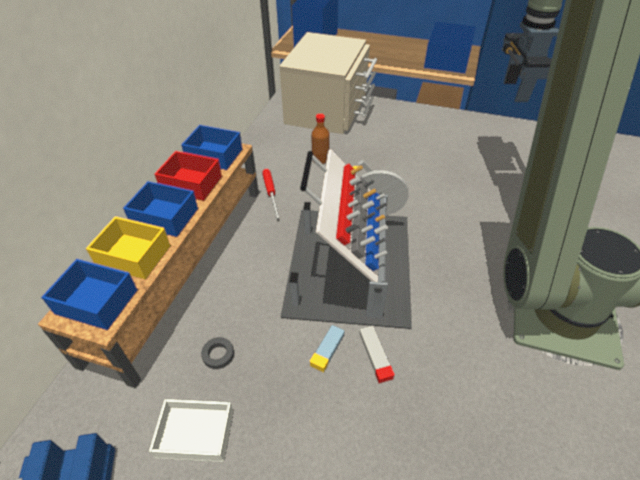

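The scene view shows the rack near (310,215), raised. The side view shows the board edge-on near (340,215) and the bar near (308,172). I'll enlarge both.

```bash
python3 - <<'E'
import cv2
a=cv2.imread("pics/scene0.png")[160:300,210:410]; cv2.imwrite("pics/sc_c.png",cv2.resize(a,None,fx=4,fy=4,interpolation=2))
a=cv2.imread("pics/side0.png")[140:330,270:430]; cv2.imwrite("pics/si_c.png",cv2.resize(a,(480,570),interpolation=2))
E
```

```text
(no output)
```

View pics/sc_c.png

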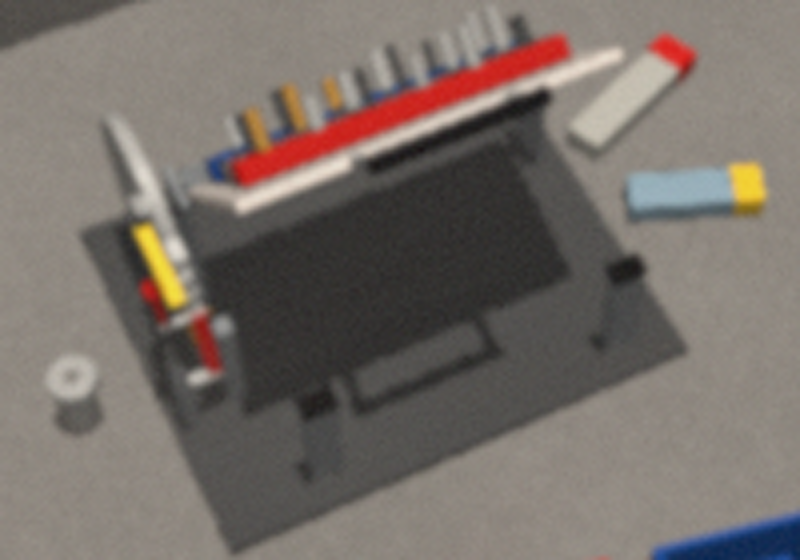

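View pics/si_c.png

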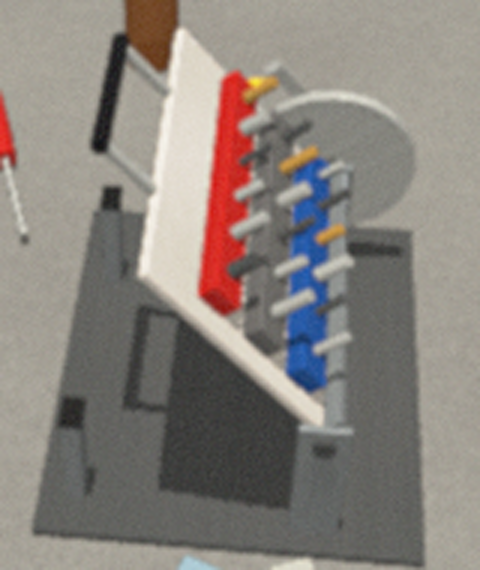

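```bash
cat > h.py <<'E'
import numpy as np
from plant import eyes
def ray(n,u,v,ci=None):
    c=ci or eyes.camera_info(n); f=240/np.tan(np.radians(c['fov_y'])/2)
    R=np.array(c['R']);t=np.array(c['t'])
    d=R.T@np.array([(u-c['cx'])/f,(v-c['cy'])/f,1]); return -R.T@t,d
def plane(n,u,v,z,ci=None):
    o,d=ray(n,u,v,ci); return o+d*(z-o[2])/d[2]
def tri(a,b):
    A=[];B=[]
    for n,u,v in (a,b):
        o,d=ray(n,u,v); d=d/np.linalg.norm(d); P=np.eye(3)-np.outer(d,d); A.append(P);B.append(P@o)
    x=np.linalg.lstsq(np.vstack(A),np.hstack(B),rcond=None)[0]
    return x,[np.linalg.norm(A[i]@x-B[i]) for i in (0,1)]
def dep(n,u,v,d):
    o,r=ray(n,u,v); return o+r*d[int(round(v)),int(round(u))]
E
python3 - <<'E'
from h import *
np.set_printoptions(precision=1,suppress=True)
S=[plane('scene',*p,8) for p in [(231,218.75),(268.75,297.5),(381,247.5),(346,192.5)]]
T=[plane('side',*p,8) for p in [(406.7,216.7),(302,211),(281.7,317.7),(410.7,327.7)]]
print(np.array(S));print(np.array(T))
# near-left,far-left etc
print(tri(('scene',302.5,201),('side',310,152.7)),tri(('scene',347,184.5),('side',303,189.3)))
M=(np.array(S)[[0,1,2]]+np.array(T)[[0,1,2]])/2
x=M[1]-M[0];y=M[2]-M[1];print(np.linalg.norm(x),np.linalg.norm(y),np.degrees(np.arctan2(x[1],x[0])),np.degrees(np.arctan2(-y[0],y[1])),(M[0]+M[2])/2)
d=np.load('pics/scene0.npz')['d']
dd=np.load('pics/side0.npz')['d']
for i in np.linspace(0.1,.9,5): 
  u,v=302.5+44.5*i,201-16.5*i; print(dep('scene',u,v,d), dep('side',310-7*i,152.7+36.6*i,dd))
E
```

```text
[[ 385.1 -196.     8. ]
 [ 653.1 -140.3    8. ]
 [ 586.1  185.2    8. ]
 [ 381.3  145.4    8. ]]
[[ 376.3 -197.4    8. ]
 [ 644.7 -136.4    8. ]
 [ 576.2  191.6    8. ]
 [ 309.2  133.9    8. ]]
(array([578.1, -20.8, 287.5]), [np.float64(0.9796317175892039), np.float64(0.9796317175885838)]) (array([556.5,  86.7, 284.1]), [np.float64(1.8354954079666692), np.float64(1.8354954079672128)])
274.4888562572369 333.696776596373 12.27326849991628 11.718502958803903 [480.9  -4.2   8. ]
[579.5 -10.2 290.5] [573.6  -5.6 290.8]
[574.6  11.2 288.7] [568.1  19.1 292. ]
[570.3  32.6 287.8] [562.6  43.3 293.6]
[565.7  54.4 286.5] [558.9  62.4 291.7]
[563.1  75.7 288.1] [554.2  83.9 292.4]
```

The bar's middle is near (567, 33, 287) and the stand is yawed about 0.205 rad. That tilt of about 0.85 means it rests on the fourth notch. Next I turn the tool and rise.

```bash
python3 -m jog '[{"slide":[0,0,-0.4],"dr":[0,0,-0.0936],"gripper":0.6},{"slide":[0,0,-0.4],"dr":[0,0,-0.0936],"gripper":0.6},{"slide":[0,0,-0.4],"dr":[0,0,-0.0936],"gripper":0.6},{"slide":[0,0,-0.4],"dr":[0,0,-0.0936],"gripper":0.6},{"slide":[0,0,-0.4],"dr":[0,0,-0.0936],"gripper":0.6},{"slide":[0,0,-0.4],"dr":[0,0,-0.0936],"gripper":0.6},{"slide":[0,0,-0.4],"dr":[0,0,-0.0936],"gripper":0.6},{"slide":[0,0,-0.4],"dr":[0,0,-0.0936],"gripper":0.6},{"slide":[0,0,-0.4],"dr":[0,0,-0.0936],"gripper":0.6},{"slide":[0,0,-0.4],"dr":[0,0,-0.0936],"gripper":0.6}]' 30
```

```text
time: 1.1
tool_pos: [173.1, -548.1, 374.1]
eef_rot: [0.629, 0.778, 0.0, -0.0]
force: [0.3, -0.9, -0.1]
grip_width: 54.7
```

```bash
python3 -m jog '[{"slide":[0.81,0.83,0],"dr":[0,0,0],"gripper":0.6},{"slide":[0.81,0.83,0],"dr":[0,0,0],"gripper":0.6},{"slide":[0.81,0.83,0],"dr":[0,0,0],"gripper":0.6},{"slide":[0.81,0.83,0],"dr":[0,0,0],"gripper":0.6},{"slide":[0.81,0.83,0],"dr":[0,0,0],"gripper":0.6},{"slide":[0.81,0.83,0],"dr":[0,0,0],"gripper":0.6},{"slide":[0.81,0.83,0],"dr":[0,0,0],"gripper":0.6},{"slide":[0.81,0.83,0],"dr":[0,0,0],"gripper":0.6},{"slide":[0.81,0.83,0],"dr":[0,0,0],"gripper":0.6},{"slide":[0.81,0.83,0],"dr":[0,0,0],"gripper":0.6},{"slide":[0.81,0.83,0],"dr":[0,0,0],"gripper":0.6},{"slide":[0.81,0.83,0],"dr":[0,0,0],"gripper":0.6},{"slide":[0.81,0.83,0],"dr":[0,0,0],"gripper":0.6},{"slide":[0.81,0.83,0],"dr":[0,0,0],"gripper":0.6},{"slide":[0.81,0.83,0],"dr":[0,0,0],"gripper":0.6},{"slide":[0,0,0],"dr":[0,0,0],"gripper":0.6}]'
python3 - <<'E'
from plant import readout, eyes
import cv2, numpy as np
s=readout.state();c=eyes.camera_info("wrist");p,d=eyes.capture("wrist")
cv2.imwrite("pics/w1.png",p);np.savez("pics/w1.npz",d=d,**{k:np.array(v) for k,v in c.items()})
print(s['joint_positions'],s['tool_pos'])
E
```

```text
time: 2.7
tool_pos: [563.7, 33.4, 371.8]
eef_rot: [0.629, 0.778, 0.0, -0.001]
force: [-0.2, 0.4, 0.3]
grip_width: 54.7
[ 0.03757088  0.2518281   1.27284279  0.00200471  1.6188689  -0.17327986] [563.67087914  33.36830647 371.82735543]
```

View pics/w1.png

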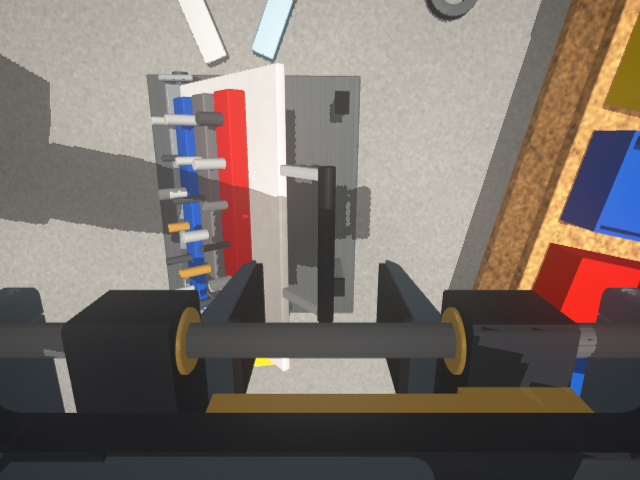

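The wrist view shows the bar from (327,167) to about (326,320), centred between the fingers and parallel to the pads. I'll convert those points, and the hinge end of the rack, to positions.

```bash
python3 - <<'E'
from h import *
from plant import readout
np.set_printoptions(precision=1,suppress=True)
z=np.load('pics/w1.npz');c={k:z[k] for k in('fov_y','cx','cy','R','t')};d=z['d']
s=readout.state()
yaw=.211;ex=np.array([np.cos(yaw),np.sin(yaw),0]);ey=np.array([-np.sin(yaw),np.cos(yaw),0])
for u,v in[(327,172),(327,200),(327,240),(326,280),(326,310)]:
    o,r=ray('wrist',u,v,c); P=o+r*d[v,u]; q=P-s['tool_pos']; print(P,q@ex,q@ey, d[v,u])
print('plate corners')
for u,v in[(148,75),(360,76),(352,313)]: print(plane('wrist',u,v,8,c))
print('board edge');
for u,v in[(284,66),(283,100),(250,72),(275,200)]:
    o,r=ray('wrist',u,v,c);print(o+r*d[v,u-4])
E
```

```text
[556.1  84.5 294.4] 5.0777259765676215 53.534882866992646 246.7341
[560.   66.7 295.4] 5.154695575306717 35.38413037339361 250.6094
[565.8  40.3 296.3] 5.276605881742886 8.314918744660018 256.83603
[571.3  11.7 295.6] 4.738027772315857 -20.819186774087314 265.2284
[576.4 -11.3 294.3] 4.857109300975426 -44.31072596378344 272.69833
plate corners
[310.8 131.9   8. ]
[581.8 188.8   8. ]
[ 650.1 -143.7    8. ]
board edge
[511.9 146.7 251.5]
[515.5 124.2 252.7]
[483.1 140.9 222. ]
[522.3  49.9 245.3]
```

```bash
python3 -m jog '[{"slide":[0.05,0.125,0.4],"dr":[0,0,0],"gripper":0.6},{"slide":[0,0,0.6],"dr":[0,0,0],"gripper":0.6},{"slide":[0,0,0.6],"dr":[0,0,0],"gripper":0.6},{"slide":[0,0,0.5],"dr":[0,0,0],"gripper":0.6},{"slide":[0,0,0.4],"dr":[0,0,0],"gripper":0.6},{"slide":[0,0,0.05],"dr":[0,0,0],"gripper":0.6},{"slide":[0,0,0],"dr":[0,0,0],"gripper":0.6}]'
python3 - <<'E'
from plant import readout, eyes
import cv2, numpy as np
a,_=eyes.capture("wrist");b,_=eyes.capture("side")
cv2.imwrite("pics/d1.png",np.hstack([cv2.resize(a,(400,300)),cv2.resize(b[60:330,190:550],(400,300))]))
E
```

```text
time: 3.45
tool_pos: [565.6, 31.1, 272.1]
eef_rot: [0.631, 0.776, -0.0, -0.0]
force: [1.0, 0.0, 0.6]
grip_width: 54.1
```

View pics/d1.png

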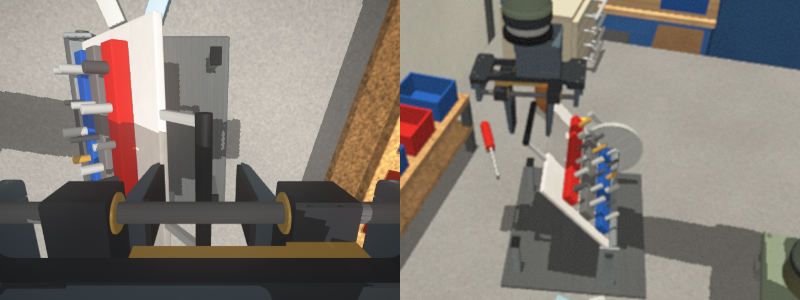

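The bar at (203,150) in the left half lies midway between the fingers. I'll close on it.

```bash
python3 -m jog '[{"slide":[0,0,0.04],"dr":[0,0,0],"gripper":0.3},{"slide":[0,0,0],"dr":[0,0,0],"gripper":0.0},{"slide":[0,0,0],"dr":[0,0,0],"gripper":0.0},{"slide":[0,0,0],"dr":[0,0,0],"gripper":0.0},{"slide":[0,0,0],"dr":[0,0,0],"gripper":0.0},{"slide":[0,0,0],"dr":[0,0,0],"gripper":0.0}]' 30; python3 -c "
from plant import readout
for i in range(1): s=readout.state();print(s['tool_pos'],s['force'],s['ft_torque'])"
```

```text
time: 4.15
tool_pos: [567.0, 32.2, 270.7]
eef_rot: [0.631, 0.776, 0.001, 0.001]
force: [1.5, 0.5, -0.4]
grip_width: 11.3
[567.03905417  32.18885917 270.72673456] [ 1.51781285  0.46122704 -0.36913647] [ 0.11566073 -0.41110003 -0.00612109]
```

```bash
python3 - <<'E'
import numpy as np
th=np.round(np.arange(.85,1.34,.03),3)
for a,b in zip(th[:-1],th[1:]): print(a,b,'y %.3f z %.3f'%(235*(np.cos(b)-np.cos(a))/40,-235*(np.sin(b)-np.sin(a))/40))
E
```

```text
0.85 0.88 y -0.134 z -0.114
0.88 0.91 y -0.138 z -0.110
0.91 0.94 y -0.141 z -0.106
0.94 0.97 y -0.144 z -0.102
0.97 1.0 y -0.147 z -0.097
1.0 1.03 y -0.150 z -0.093
1.03 1.06 y -0.152 z -0.088
1.06 1.09 y -0.155 z -0.084
1.09 1.12 y -0.157 z -0.079
1.12 1.15 y -0.160 z -0.074
1.15 1.18 y -0.162 z -0.070
1.18 1.21 y -0.164 z -0.065
1.21 1.24 y -0.166 z -0.060
1.24 1.27 y -0.168 z -0.055
1.27 1.3 y -0.169 z -0.050
1.3 1.33 y -0.171 z -0.045
```

```bash
python3 -m jog '[{"slide":[0,-0.067,-0.057],"dr":[0,0,0],"gripper":0.0},{"slide":[0,-0.067,-0.057],"dr":[0,0,0],"gripper":0.0},{"slide":[0,-0.138,-0.110],"dr":[0,0,0],"gripper":0.0},{"slide":[0,-0.141,-0.106],"dr":[0,0,0],"gripper":0.0},{"slide":[0,-0.144,-0.102],"dr":[0,0,0],"gripper":0.0},{"slide":[0,0,0],"dr":[0,0,0],"gripper":0.0}]'; python3 -c "
from plant import readout
for i in range(1): s=readout.state();print(s['tool_pos'],s['force'],s['ft_torque'])"
```

```text
time: 4.75
tool_pos: [543.9, 27.4, 289.0]
eef_rot: [0.631, 0.776, 0.001, 0.001]
force: [3.6, 2.1, 3.6]
grip_width: 11.3
[543.90657561  27.37937506 289.02443674] [3.62874616 2.14316342 3.63188252] [ 0.3567623  -0.9959874  -0.05875794]
```

```bash
python3 -m jog '[{"slide":[0,-0.065,-0.07],"dr":[0,0,0],"gripper":0.0},{"slide":[0,-0.065,-0.06],"dr":[0,0,0],"gripper":0.0},{"slide":[0,0,0],"dr":[0,0,0],"gripper":0.0}]'; cat > f.py <<'E'
from plant import readout
import numpy as np,sys
np.set_printoptions(precision=2,suppress=True)
s=readout.state();f=s['force'];th=float(sys.argv[1]);yaw=.211
ex=np.array([np.cos(yaw),np.sin(yaw),0]);fx=f@ex
p=s['tool_pos'];
print(s['time'],p,f,s['ft_torque'],'rad %.1f tan %.1f'%(fx*np.cos(th)+f[2]*np.sin(th),-fx*np.sin(th)+f[2]*np.cos(th)))
d=p-np.array([567.04,32.19,270.73]); X=155.1+d@ex; Z=176.5+d[2]; print('theta meas %.3f r %.1f'%(np.arctan2(Z,X),np.hypot(X,Z)))
E
python3 f.py 1.0
```

```text
time: 5.05
tool_pos: [538.4, 26.2, 292.8]
eef_rot: [0.631, 0.776, -0.001, -0.0]
force: [3.5, 1.0, 1.0]
grip_width: 11.2
5.05 [538.38  26.21 292.83] [3.53 1.04 1.  ] [ 0.26 -0.68 -0.03] rad 2.8 tan -2.6
theta meas 1.006 r 235.1
```

```bash
python3 -m jog '[{"slide":[0,-0.06,-0.037],"dr":[0,0,0],"gripper":0.0},{"slide":[0,-0.06,-0.037],"dr":[0,0,0],"gripper":0.0},{"slide":[0,0,0],"dr":[0,0,0],"gripper":0.0}]';python3 f.py 1.02; python3 -m jog '[{"slide":[0,-0.061,-0.036],"dr":[0,0,0],"gripper":0.0},{"slide":[0,-0.061,-0.036],"dr":[0,0,0],"gripper":0.0},{"slide":[0,0,0],"dr":[0,0,0],"gripper":0.0}]';python3 f.py 1.05
```

```text
time: 5.35
tool_pos: [533.8, 25.3, 295.8]
eef_rot: [0.631, 0.776, -0.0, -0.0]
force: [2.5, 1.4, 0.9]
grip_width: 11.4
5.35 [533.82  25.29 295.76] [2.55 1.43 0.92] [ 0.25 -0.56 -0.  ] rad 2.2 tan -1.9
theta meas 1.029 r 235.2
time: 5.65
tool_pos: [529.0, 24.3, 298.7]
eef_rot: [0.631, 0.776, -0.0, -0.0]
force: [1.2, 1.5, -0.9]
grip_width: 11.4
5.65 [529.02  24.29 298.66] [ 1.19  1.46 -0.87] [ 0.21 -0.59 -0.07] rad -0.0 tan -1.7
theta meas 1.054 r 235.2
```

```bash
python3 -m jog '[{"slide":[0,-0.061,-0.035],"dr":[0,0,0],"gripper":0.0},{"slide":[0,-0.061,-0.034],"dr":[0,0,0],"gripper":0.0},{"slide":[0,0,0],"dr":[0,0,0],"gripper":0.0}]';python3 f.py 1.077
```

```text
time: 5.95
tool_pos: [524.2, 23.3, 301.5]
eef_rot: [0.631, 0.776, -0.0, -0.0]
force: [0.6, 0.5, -0.2]
grip_width: 11.4
5.95 [524.23  23.3  301.49] [ 0.65  0.5  -0.23] [ 0.25 -0.51  0.03] rad 0.2 tan -0.8
theta meas 1.078 r 235.3
```

```bash
python3 -m jog '[{"slide":[0,-0.062,-0.033],"dr":[0,0,0],"gripper":0.0},{"slide":[0,-0.062,-0.033],"dr":[0,0,0],"gripper":0.0},{"slide":[0,0,0],"dr":[0,0,0],"gripper":0.0}]';python3 f.py 1.1
```

```text
time: 6.25
tool_pos: [519.4, 22.3, 304.1]
eef_rot: [0.631, 0.776, -0.0, -0.0]
force: [1.1, 1.0, -1.7]
grip_width: 11.1
6.25 [519.39  22.29 304.12] [ 1.08  1.   -1.67] [ 0.29 -0.48 -0.08] rad -0.9 tan -1.9
theta meas 1.101 r 235.3
```

```bash
python3 -m jog '[{"slide":[0,-0.063,-0.032],"dr":[0,0,0],"gripper":0.0},{"slide":[0,-0.063,-0.031],"dr":[0,0,0],"gripper":0.0},{"slide":[0,0,0],"dr":[0,0,0],"gripper":0.0}]';python3 f.py 1.125
```

```text
time: 6.55
tool_pos: [514.5, 21.3, 306.7]
eef_rot: [0.631, 0.776, -0.0, -0.0]
force: [0.4, 2.6, -1.4]
grip_width: 11.3
6.55 [514.46  21.27 306.67] [ 0.44  2.61 -1.41] [ 0.27 -0.38 -0.  ] rad -0.9 tan -1.5
theta meas 1.125 r 235.4
```

```bash
python3 -m jog '[{"slide":[0,-0.063,-0.031],"dr":[0,0,0],"gripper":0.0},{"slide":[0,0,0],"dr":[0,0,0],"gripper":0.0}]';python3 f.py 1.137
```

```text
time: 6.75
tool_pos: [512.1, 20.8, 307.9]
eef_rot: [0.631, 0.776, -0.0, -0.0]
force: [-0.1, 0.8, -2.6]
grip_width: 11.3
6.75 [512.15  20.79 307.87] [-0.1   0.8  -2.58] [ 0.33 -0.31 -0.06] rad -2.3 tan -1.1
theta meas 1.137 r 235.5
```

```bash
python3 -m jog '[{"slide":[0,-0.063,-0.030],"dr":[0,0,0],"gripper":0.0},{"slide":[0,0,0],"dr":[0,0,0],"gripper":0.0}]';python3 f.py 1.15
```

```text
time: 6.95
tool_pos: [509.7, 20.3, 309.0]
eef_rot: [0.631, 0.776, -0.0, -0.0]
force: [-0.5, 1.6, -2.2]
grip_width: 11.2
6.95 [509.67  20.29 308.99] [-0.52  1.56 -2.22] [ 0.34 -0.29 -0.02] rad -2.1 tan -0.7
theta meas 1.148 r 235.4
```

```bash
python3 -m jog '[{"slide":[0,-0.064,-0.029],"dr":[0,0,0],"gripper":0.0},{"slide":[0,-0.064,-0.028],"dr":[0,0,0],"gripper":0.0},{"slide":[0,0,0],"dr":[0,0,0],"gripper":0.0}]';python3 f.py 1.17
```

```text
time: 7.25
tool_pos: [504.5, 19.2, 311.4]
eef_rot: [0.631, 0.776, -0.0, -0.0]
force: [-1.3, 2.1, -2.8]
grip_width: 11.0
7.25 [504.54  19.2  311.39] [-1.26  2.06 -2.75] [ 0.29 -0.26 -0.04] rad -2.8 tan -0.3
theta meas 1.173 r 235.6
```

```bash
python3 -m jog '[{"slide":[0,-0.064,-0.026],"dr":[0,0,0],"gripper":0.0},{"slide":[0,0,0],"dr":[0,0,0],"gripper":0.0}]';python3 f.py 1.184
```

```text
time: 7.45
tool_pos: [502.2, 18.7, 312.4]
eef_rot: [0.631, 0.776, -0.0, -0.0]
force: [-0.7, 2.0, -3.5]
grip_width: 11.2
7.45 [502.21  18.73 312.43] [-0.66  2.02 -3.53] [ 0.34 -0.27 -0.03] rad -3.4 tan -1.1
theta meas 1.184 r 235.6
```

```bash
python3 -m jog '[{"slide":[0,-0.065,-0.026],"dr":[0,0,0],"gripper":0.0},{"slide":[0,0,0],"dr":[0,0,0],"gripper":0.0}]';python3 f.py 1.196
```

```text
time: 7.65
tool_pos: [499.7, 18.2, 313.4]
eef_rot: [0.631, 0.776, -0.0, -0.0]
force: [-0.2, 1.6, -3.1]
grip_width: 11.5
7.65 [499.71  18.21 313.45] [-0.23  1.57 -3.08] [ 0.43 -0.3  -0.05] rad -2.8 tan -1.2
theta meas 1.196 r 235.6
```

```bash
python3 -m jog '[{"slide":[0,-0.066,-0.023],"dr":[0,0,0],"gripper":0.0},{"slide":[0,0,0],"dr":[0,0,0],"gripper":0.0}]';python3 f.py 1.208
```

```text
time: 7.85
tool_pos: [497.2, 17.7, 314.5]
eef_rot: [0.631, 0.776, -0.0, -0.0]
force: [-0.2, 2.5, -3.3]
grip_width: 11.1
7.85 [497.22  17.68 314.45] [-0.21  2.49 -3.32] [ 0.43 -0.27  0.07] rad -3.0 tan -1.5
theta meas 1.207 r 235.6
```

```bash
python3 -m jog '[{"slide":[0,-0.066,-0.023],"dr":[0,0,0],"gripper":0.0},{"slide":[0,0,0],"dr":[0,0,0],"gripper":0.0}]';python3 f.py 1.22
```

```text
time: 8.05
tool_pos: [494.7, 17.2, 315.5]
eef_rot: [0.631, 0.776, 0.0, 0.0]
force: [-0.4, 2.1, -2.6]
grip_width: 11.0
8.05 [494.68  17.17 315.53] [-0.4   2.12 -2.58] [ 0.44 -0.3   0.01] rad -2.4 tan -0.9
theta meas 1.219 r 235.7
```

```bash
python3 -m jog '[{"slide":[0,-0.066,-0.022],"dr":[0,0,0],"gripper":0.0},{"slide":[0,0,0],"dr":[0,0,0],"gripper":0.0}]';python3 f.py 1.232
```

```text
time: 8.25
tool_pos: [492.2, 16.6, 316.4]
eef_rot: [0.631, 0.776, 0.0, 0.0]
force: [0.9, 2.8, -1.7]
grip_width: 11.5
8.25 [492.18  16.64 316.45] [ 0.94  2.83 -1.67] [ 0.45 -0.35  0.02] rad -1.1 tan -2.0
theta meas 1.231 r 235.7
```

```bash
python3 -m jog '[{"slide":[0,-0.066,-0.019],"dr":[0,0,0],"gripper":0.0},{"slide":[0,0,0],"dr":[0,0,0],"gripper":0.0}]';python3 f.py 1.243
```

```text
time: 8.45
tool_pos: [489.8, 16.1, 317.3]
eef_rot: [0.631, 0.776, 0.0, 0.0]
force: [0.7, 3.4, 0.4]
grip_width: 11.1
8.45 [489.76  16.11 317.34] [0.7  3.35 0.41] [ 0.56 -0.38  0.03] rad 0.8 tan -1.2
theta meas 1.242 r 235.8
```

```bash
python3 -m jog '[{"slide":[0,-0.067,-0.019],"dr":[0,0,0],"gripper":0.0},{"slide":[0,0,0],"dr":[0,0,0],"gripper":0.0}]';python3 f.py 1.255
```

```text
time: 8.65
tool_pos: [487.3, 15.6, 318.2]
eef_rot: [0.631, 0.776, 0.0, 0.0]
force: [2.1, 2.6, 1.3]
grip_width: 11.2
8.65 [487.29  15.59 318.21] [2.05 2.61 1.27] [ 0.63 -0.52 -0.02] rad 2.0 tan -2.0
theta meas 1.253 r 235.8
```

```bash
python3 -m jog '[{"slide":[0,-0.067,-0.018],"dr":[0,0,0],"gripper":0.0},{"slide":[0,0,0],"dr":[0,0,0],"gripper":0.0}]';python3 f.py 1.267
```

```text
time: 8.85
tool_pos: [485.2, 15.2, 318.9]
eef_rot: [0.631, 0.776, 0.001, 0.001]
force: [3.2, 3.0, 0.7]
grip_width: 11.4
8.85 [485.25  15.16 318.9 ] [3.24 3.03 0.69] [ 0.73 -0.85 -0.03] rad 1.8 tan -3.4
theta meas 1.262 r 235.8
```

```bash
python3 -m jog '[{"slide":[0,-0.05,-0.012],"dr":[0,0,0],"gripper":0.0},{"slide":[0,0,0],"dr":[0,0,0],"gripper":0.0}]';python3 f.py 1.276
```

```text
time: 9.05
tool_pos: [483.9, 14.8, 319.4]
eef_rot: [0.631, 0.776, 0.002, 0.001]
force: [4.5, 4.4, 0.2]
grip_width: 11.3
9.05 [483.93  14.84 319.37] [4.51 4.38 0.25] [ 0.76 -1.16 -0.04] rad 1.8 tan -5.0
theta meas 1.269 r 235.8
```

```bash
python3 -m jog '[{"slide":[0,-0.04,-0.011],"dr":[0,0,0],"gripper":0.0},{"slide":[0,0,0],"dr":[0,0,0],"gripper":0.0}]';python3 f.py 1.284
```

```text
time: 9.25
tool_pos: [482.8, 14.6, 319.7]
eef_rot: [0.631, 0.776, 0.002, 0.002]
force: [6.5, 5.0, -1.5]
grip_width: 11.2
9.25 [482.83  14.63 319.71] [ 6.5   4.98 -1.54] [ 0.84 -1.44 -0.01] rad 0.6 tan -7.5
theta meas 1.274 r 235.8
```

Force is rising like a spring: tangential -1.2 to -7.5 N, with contact at about 1.255 rad. So the rubber stop is met. I'll look at the pawl before coming down.

```bash
python3 - <<'E'
from plant import eyes
import cv2, numpy as np
a,_=eyes.capture("scene");b=cv2.imread("pics/scene0.png")
cv2.imwrite("pics/p1.png",np.hstack([cv2.resize(x[175:265,220:300],(400,450),interpolation=2) for x in (b,a)]))
E
```

```text
(no output)
```

View pics/p1.png

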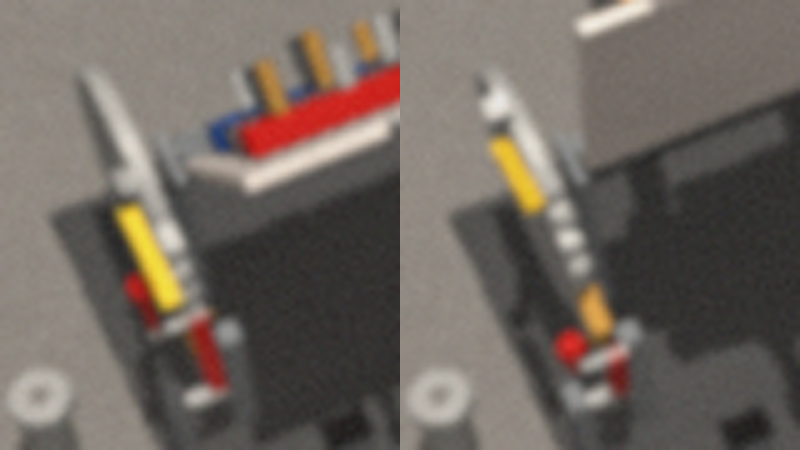

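The red ball moved from (135,287) in the left half to (570,345) in the right half, so the pawl is thrown clear. I'll compute the way down.

```bash
python3 - <<'E'
import numpy as np
th=np.array([1.28,1.26]+[1.26-.045*i for i in range(1,29)])
for a,b in zip(th[:-1],th[1:]): print('%.3f y %.3f z %.3f'%(b,235*(np.cos(b)-np.cos(a))/40,-235*(np.sin(b)-np.sin(a))/40))
E
```

```text
1.260 y 0.112 z 0.035
1.215 y 0.250 z 0.086
1.170 y 0.246 z 0.098
1.125 y 0.241 z 0.109
1.080 y 0.236 z 0.119
1.035 y 0.230 z 0.130
0.990 y 0.224 z 0.140
0.945 y 0.218 z 0.150
0.900 y 0.211 z 0.160
0.855 y 0.203 z 0.169
0.810 y 0.196 z 0.178
0.765 y 0.187 z 0.187
0.720 y 0.179 z 0.195
0.675 y 0.170 z 0.203
0.630 y 0.161 z 0.210
0.585 y 0.151 z 0.217
0.540 y 0.141 z 0.224
0.495 y 0.131 z 0.230
0.450 y 0.120 z 0.235
0.405 y 0.110 z 0.241
0.360 y 0.099 z 0.245
0.315 y 0.088 z 0.249
0.270 y 0.076 z 0.253
0.225 y 0.065 z 0.256
0.180 y 0.053 z 0.259
0.135 y 0.041 z 0.261
0.090 y 0.030 z 0.263
0.045 y 0.018 z 0.264
0.000 y 0.006 z 0.264
```

```bash
python3 -m jog '[{"slide":[0,0.112,0.035],"dr":[0,0,0],"gripper":0.0},{"slide":[0,0.125,0.043],"dr":[0,0,0],"gripper":0.0},{"slide":[0,0.125,0.043],"dr":[0,0,0],"gripper":0.0},{"slide":[0,0.246,0.098],"dr":[0,0,0],"gripper":0.0},{"slide":[0,0.241,0.109],"dr":[0,0,0],"gripper":0.0},{"slide":[0,0.236,0.119],"dr":[0,0,0],"gripper":0.0},{"slide":[0,0.115,0.065],"dr":[0,0,0],"gripper":0.0},{"slide":[0,0.115,0.065],"dr":[0,0,0],"gripper":0.0},{"slide":[0,0,0],"dr":[0,0,0],"gripper":0.0}]';python3 f.py 1.035
```

```text
time: 10.2
tool_pos: [533.4, 25.1, 296.3]
eef_rot: [0.631, 0.776, 0.0, 0.0]
force: [2.9, 4.0, 3.9]
grip_width: 11.4
10.2 [533.39  25.14 296.3 ] [2.87 4.03 3.91] [ 0.67 -0.48 -0.05] rad 5.2 tan -1.1
theta meas 1.032 r 235.4
```

```bash
python3 -m jog '[{"slide":[0,0.118,0.065],"dr":[0,0,0],"gripper":0.0},{"slide":[0,0.118,0.065],"dr":[0,0,0],"gripper":0.0},{"slide":[0,0.22,0.14],"dr":[0,0,0],"gripper":0.0},{"slide":[0,0.213,0.155],"dr":[0,0,0],"gripper":0.0},{"slide":[0,0.203,0.169],"dr":[0,0,0],"gripper":0.0},{"slide":[0,0.098,0.089],"dr":[0,0,0],"gripper":0.0},{"slide":[0,0.098,0.089],"dr":[0,0,0],"gripper":0.0},{"slide":[0,0,0],"dr":[0,0,0],"gripper":0.0}]';python3 f.py 0.81
```

```text
time: 11.0
tool_pos: [574.3, 33.6, 264.0]
eef_rot: [0.631, 0.776, -0.001, -0.001]
force: [0.5, 2.0, -1.8]
grip_width: 11.5
11.0 [574.34  33.63 264.01] [ 0.54  2.04 -1.8 ] [ 0.33 -0.05  0.05] rad -0.6 tan -1.9
theta meas 0.807 r 235.0
```

```bash
python3 -m jog '[{"slide":[0,0.094,0.094],"dr":[0,0,0],"gripper":0.0},{"slide":[0,0.094,0.094],"dr":[0,0,0],"gripper":0.0},{"slide":[0,0.179,0.195],"dr":[0,0,0],"gripper":0.0},{"slide":[0,0.170,0.203],"dr":[0,0,0],"gripper":0.0},{"slide":[0,0.161,0.210],"dr":[0,0,0],"gripper":0.0},{"slide":[0,0.151,0.217],"dr":[0,0,0],"gripper":0.0},{"slide":[0,0.071,0.112],"dr":[0,0,0],"gripper":0.0},{"slide":[0,0.071,0.112],"dr":[0,0,0],"gripper":0.0},{"slide":[0,0,0],"dr":[0,0,0],"gripper":0.0}]';python3 f.py 0.54
```

```text
time: 11.9
tool_pos: [613.9, 41.7, 215.2]
eef_rot: [0.631, 0.776, 0.0, 0.0]
force: [1.4, 1.1, -1.9]
grip_width: 11.0
11.9 [613.87  41.68 215.16] [ 1.4   1.14 -1.94] [ 0.14 -0.32 -0.01] rad 0.4 tan -2.5
theta meas 0.538 r 236.2
```

```bash
python3 -m jog '[{"slide":[0,0.066,0.115],"dr":[0,0,0],"gripper":0.0},{"slide":[0,0.066,0.115],"dr":[0,0,0],"gripper":0.0},{"slide":[0,0.120,0.235],"dr":[0,0,0],"gripper":0.0},{"slide":[0,0.110,0.241],"dr":[0,0,0],"gripper":0.0},{"slide":[0,0.099,0.245],"dr":[0,0,0],"gripper":0.0},{"slide":[0,0.088,0.249],"dr":[0,0,0],"gripper":0.0},{"slide":[0,0.038,0.127],"dr":[0,0,0],"gripper":0.0},{"slide":[0,0.038,0.127],"dr":[0,0,0],"gripper":0.0},{"slide":[0,0,0],"dr":[0,0,0],"gripper":0.0}]';python3 f.py 0.27
```

```text
time: 12.8
tool_pos: [638.4, 46.8, 157.0]
eef_rot: [0.631, 0.776, 0.0, 0.001]
force: [4.6, 0.1, -0.0]
grip_width: 11.4
12.8 [638.45  46.79 156.99] [ 4.62  0.13 -0.05] [-0.03 -0.68 -0.03] rad 4.4 tan -1.3
theta meas 0.269 r 236.5
```

```bash
python3 -m jog '[{"slide":[0,0.033,0.128],"dr":[0,0,0],"gripper":0.0},{"slide":[0,0.033,0.128],"dr":[0,0,0],"gripper":0.0},{"slide":[0,0.053,0.259],"dr":[0,0,0],"gripper":0.0},{"slide":[0,0.041,0.261],"dr":[0,0,0],"gripper":0.0},{"slide":[0,0.015,0.132],"dr":[0,0,0],"gripper":0.0},{"slide":[0,0.015,0.132],"dr":[0,0,0],"gripper":0.0},{"slide":[0,0,0],"dr":[0,0,0],"gripper":0.0}]';python3 f.py 0.09
```

```text
time: 13.5
tool_pos: [646.4, 48.5, 114.7]
eef_rot: [0.631, 0.776, 0.001, 0.001]
force: [7.6, 0.4, -1.2]
grip_width: 11.2
13.5 [646.39  48.47 114.65] [ 7.63  0.44 -1.22] [-0.04 -1.17 -0.02] rad 7.4 tan -1.9
theta meas 0.086 r 237.0
```

```bash
python3 -m jog '[{"slide":[0,0.04,0.132],"dr":[0,0,0],"gripper":0.0},{"slide":[0,0.02,0.132],"dr":[0,0,0],"gripper":0.0},{"slide":[0,0.01,0.1],"dr":[0,0,0],"gripper":0.0},{"slide":[0,0,0],"dr":[0,0,0],"gripper":0.0}]';python3 f.py 0.03
```

```text
time: 13.9
tool_pos: [647.4, 48.7, 100.1]
eef_rot: [0.631, 0.776, -0.001, -0.0]
force: [4.4, -1.4, -2.4]
grip_width: 11.6
13.9 [647.36  48.66 100.09] [ 4.41 -1.4  -2.38] [-0.36 -0.65 -0.02] rad 3.9 tan -2.5
theta meas 0.025 r 237.2
```

```bash
python3 -m jog '[{"slide":[0,0.01,0.06],"dr":[0,0,0],"gripper":0.0},{"slide":[0,0,0.04],"dr":[0,0,0],"gripper":0.0},{"slide":[0,0,0],"dr":[0,0,0],"gripper":0.0}]';python3 f.py 0.01
```

```text
time: 14.2
tool_pos: [647.5, 48.7, 96.9]
eef_rot: [0.631, 0.776, -0.001, -0.0]
force: [2.7, -3.1, -2.4]
grip_width: 11.4
14.2 [647.47  48.72  96.95] [ 2.73 -3.12 -2.41] [-0.52 -0.24  0.  ] rad 2.0 tan -2.4
theta meas 0.011 r 237.2
```

```bash
python3 -m jog '[{"slide":[0,0,0.05],"dr":[0,0,0],"gripper":0.0},{"slide":[0,0,0],"dr":[0,0,0],"gripper":0.0}]';python3 f.py 0.0;python3 -m jog '[{"slide":[0,0,0.04],"dr":[0,0,0],"gripper":0.0},{"slide":[0,0,0],"dr":[0,0,0],"gripper":0.0}]';python3 f.py 0.0; python3 - <<'E'
from plant import eyes
import cv2, numpy as np
a,_=eyes.capture("scene");b,_=eyes.capture("side")
cv2.imwrite("pics/p2.png",np.hstack([cv2.resize(a[175:295,220:380],(400,300),interpolation=2),cv2.resize(b[90:330,200:520],(400,300),interpolation=2)]))
E
```

```text
time: 14.4
tool_pos: [647.6, 48.7, 95.1]
eef_rot: [0.631, 0.776, -0.001, -0.0]
force: [1.2, -2.4, -2.6]
grip_width: 11.4
14.4 [647.56  48.74  95.08] [ 1.19 -2.43 -2.61] [-0.58 -0.14  0.02] rad 0.7 tan -2.6
theta meas 0.004 r 237.3
time: 14.6
tool_pos: [647.6, 48.8, 93.5]
eef_rot: [0.631, 0.776, -0.001, -0.0]
force: [0.1, -3.4, -2.7]
grip_width: 11.2
14.6 [647.6   48.77  93.54] [ 0.14 -3.4  -2.7 ] [-0.64  0.08 -0.  ] rad -0.6 tan -2.7
theta meas -0.003 r 237.3
```

View pics/p2.png

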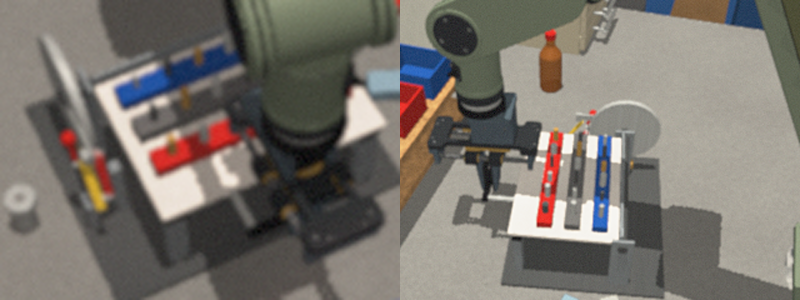

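The board looks flat and the red ball has moved up to (68,138), so the pawl appears re-armed. There is no pad contact in the force yet, so I'll go on down gently.

```bash
python3 -m jog '[{"slide":[0,0,0.04],"dr":[0,0,0],"gripper":0.0},{"slide":[0,0,0],"dr":[0,0,0],"gripper":0.0}]';python3 f.py 0.0;python3 -m jog '[{"slide":[0,0,0.04],"dr":[0,0,0],"gripper":0.0},{"slide":[0,0,0],"dr":[0,0,0],"gripper":0.0}]';python3 f.py 0.0
```

```text
time: 14.9
tool_pos: [647.6, 48.8, 91.9]
eef_rot: [0.631, 0.776, -0.001, -0.0]
force: [-1.4, -4.5, -2.1]
grip_width: 11.1
14.9 [647.6   48.78  91.92] [-1.41 -4.49 -2.14] [-0.82  0.25 -0.04] rad -2.3 tan -2.1
theta meas -0.010 r 237.4
time: 15.1
tool_pos: [647.6, 48.8, 90.3]
eef_rot: [0.631, 0.776, -0.001, -0.0]
force: [-0.8, -4.3, -2.3]
grip_width: 11.2
15.1 [647.62  48.77  90.29] [-0.83 -4.29 -2.33] [-0.87  0.36 -0.02] rad -1.7 tan -2.3
theta meas -0.017 r 237.4
```

```bash
python3 -m jog '[{"slide":[0,0,0.04],"dr":[0,0,0],"gripper":0.0},{"slide":[0,0,0],"dr":[0,0,0],"gripper":0.0}]';python3 f.py 0.0;python3 -m jog '[{"slide":[0,0,0.04],"dr":[0,0,0],"gripper":0.0},{"slide":[0,0,0],"dr":[0,0,0],"gripper":0.0}]';python3 f.py 0.0
```

```text
time: 15.3
tool_pos: [647.7, 48.8, 89.9]
eef_rot: [0.631, 0.776, -0.0, -0.0]
force: [-3.6, -4.9, 3.4]
grip_width: 11.2
15.3 [647.66  48.77  89.93] [-3.58 -4.85  3.41] [-0.94  0.71 -0.07] rad -4.5 tan 3.4
theta meas -0.018 r 237.4
time: 15.5
tool_pos: [647.7, 48.8, 89.8]
eef_rot: [0.631, 0.776, -0.0, 0.0]
force: [-6.3, -5.6, 10.2]
grip_width: 11.4
15.5 [647.7   48.78  89.81] [-6.3  -5.58 10.2 ] [-0.95  1.07 -0.1 ] rad -7.3 tan 10.2
theta meas -0.019 r 237.5
```

Pads met: TCP z is about 90 at flat and the force has reversed to +10 N. Now I raise to about 0.55 rad, past the second notch's click at 0.50 and well short of the third's at 0.69.

```bash
python3 -m jog '[{"slide":[0,-0.02,-0.1],"dr":[0,0,0],"gripper":0.0},{"slide":[0,-0.02,-0.132],"dr":[0,0,0],"gripper":0.0},{"slide":[0,-0.02,-0.132],"dr":[0,0,0],"gripper":0.0},{"slide":[0,-0.018,-0.264],"dr":[0,0,0],"gripper":0.0},{"slide":[0,-0.03,-0.263],"dr":[0,0,0],"gripper":0.0},{"slide":[0,-0.041,-0.261],"dr":[0,0,0],"gripper":0.0},{"slide":[0,-0.053,-0.259],"dr":[0,0,0],"gripper":0.0},{"slide":[0,-0.065,-0.256],"dr":[0,0,0],"gripper":0.0},{"slide":[0,-0.076,-0.253],"dr":[0,0,0],"gripper":0.0},{"slide":[0,-0.088,-0.249],"dr":[0,0,0],"gripper":0.0},{"slide":[0,-0.099,-0.245],"dr":[0,0,0],"gripper":0.0},{"slide":[0,0,0],"dr":[0,0,0],"gripper":0.0}]';python3 f.py 0.4
```

```text
time: 16.7
tool_pos: [628.5, 44.8, 186.1]
eef_rot: [0.631, 0.776, 0.001, 0.002]
force: [4.0, -3.6, -1.9]
grip_width: 11.0
16.7 [628.45  44.84 186.07] [ 3.98 -3.57 -1.89] [-0.58 -0.85 -0.03] rad 2.2 tan -3.0
theta meas 0.399 r 236.4
```

```bash
python3 -m jog '[{"slide":[0,-0.11,-0.235],"dr":[0,0,0],"gripper":0.0},{"slide":[0,-0.12,-0.23],"dr":[0,0,0],"gripper":0.0},{"slide":[0,-0.07,-0.11],"dr":[0,0,0],"gripper":0.0},{"slide":[0,-0.07,-0.11],"dr":[0,0,0],"gripper":0.0},{"slide":[0,0,0],"dr":[0,0,0],"gripper":0.0}]';python3 f.py 0.55
```

```text
time: 17.2
tool_pos: [615.3, 42.1, 213.0]
eef_rot: [0.631, 0.776, 0.002, 0.002]
force: [5.5, -2.0, 1.5]
grip_width: 11.3
17.2 [615.26  42.1  213.04] [ 5.54 -2.03  1.49] [-0.5  -1.22 -0.09] rad 5.0 tan -1.3
theta meas 0.527 r 236.4
```

```bash
python3 -m jog '[{"slide":[0,0.09,0.11],"dr":[0,0,0],"gripper":0.0},{"slide":[0,0.09,0.12],"dr":[0,0,0],"gripper":0.0},{"slide":[0,0.02,0.04],"dr":[0,0,0],"gripper":0.0},{"slide":[0,0,0],"dr":[0,0,0],"gripper":0.0}]';python3 f.py 0.5; python3 -m jog '[{"slide":[0,0.035,0.055],"dr":[0,0,0],"gripper":0.0},{"slide":[0,0,0],"dr":[0,0,0],"gripper":0.0}]';python3 f.py 0.49
```

```text
time: 17.6
tool_pos: [622.2, 43.6, 200.2]
eef_rot: [0.631, 0.776, 0.001, 0.001]
force: [4.8, -3.3, 1.0]
grip_width: 11.3
17.6 [622.15  43.55 200.24] [ 4.75 -3.25  0.97] [-0.65 -0.82 -0.04] rad 3.9 tan -1.0
theta meas 0.465 r 236.5
time: 17.8
tool_pos: [623.2, 43.7, 198.1]
eef_rot: [0.631, 0.776, 0.0, 0.001]
force: [4.4, -3.2, -0.3]
grip_width: 11.3
17.8 [623.16  43.73 198.1 ] [ 4.38 -3.2  -0.3 ] [-0.64 -0.69 -0.06] rad 3.0 tan -2.0
theta meas 0.455 r 236.4
```

```bash
python3 -m jog '[{"slide":[0,0.025,0.05],"dr":[0,0,0],"gripper":0.0},{"slide":[0,0,0],"dr":[0,0,0],"gripper":0.0}]';python3 f.py 0.48
```

```text
time: 18.0
tool_pos: [623.9, 43.9, 196.5]
eef_rot: [0.631, 0.776, 0.0, 0.001]
force: [3.9, -3.6, 2.8]
grip_width: 11.1
18.0 [623.92  43.92 196.46] [ 3.95 -3.6   2.78] [-0.69 -0.56 -0.06] rad 4.0 tan 1.0
theta meas 0.447 r 236.4
```

```bash
python3 -m jog '[{"slide":[0,0.02,0.04],"dr":[0,0,0],"gripper":0.0},{"slide":[0,0,0],"dr":[0,0,0],"gripper":0.0}]';python3 f.py 0.47; python3 -m jog '[{"slide":[0,0.01,0.02],"dr":[0,0,0],"gripper":0.0},{"slide":[0,0,0],"dr":[0,0,0],"gripper":0.0}]';python3 f.py 0.47;  python3 - <<'E'
from plant import eyes
import cv2, numpy as np
a,_=eyes.capture("scene");b,_=eyes.capture("side")
cv2.imwrite("pics/p3.png",np.hstack([cv2.resize(a[175:265,220:300],(400,450),interpolation=2),cv2.resize(b[90:330,200:520],(400,300),interpolation=2)[:450].repeat(1,0) if 0 else cv2.copyMakeBorder(cv2.resize(b[90:330,200:520],(400,300)),0,150,0,0,0)]))
E
```

```text
time: 18.2
tool_pos: [624.5, 44.1, 195.3]
eef_rot: [0.631, 0.776, 0.0, 0.001]
force: [2.5, -3.2, 4.5]
grip_width: 11.2
18.2 [624.45  44.05 195.3 ] [ 2.53 -3.23  4.55] [-0.66 -0.47 -0.05] rad 3.7 tan 3.2
theta meas 0.442 r 236.4
time: 18.4
tool_pos: [624.7, 44.1, 194.9]
eef_rot: [0.631, 0.776, 0.0, 0.0]
force: [2.1, -4.2, 6.0]
grip_width: 11.4
18.4 [624.68  44.11 194.86] [ 2.07 -4.19  5.97] [-0.72 -0.29  0.  ] rad 3.7 tan 4.8
theta meas 0.440 r 236.4
```

View pics/p3.png

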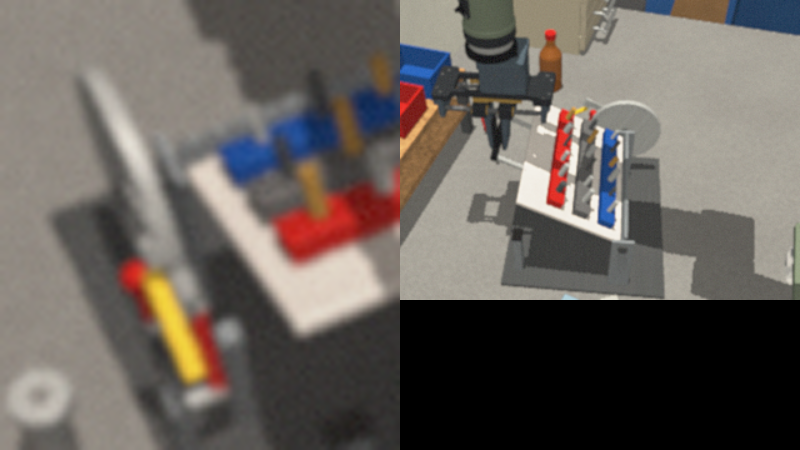

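Pressing down now meets resistance (+4.8 N at about 0.46 rad), and the ball at (135,272) shows the pawl engaged. I'll let go gently.

```bash
python3 -m jog '[{"slide":[0,0,-0.01],"dr":[0,0,0],"gripper":0.15},{"slide":[0,0,0],"dr":[0,0,0],"gripper":0.25},{"slide":[0,0,0],"dr":[0,0,0],"gripper":0.4},{"slide":[0,0,0],"dr":[0,0,0],"gripper":0.4},{"slide":[0,0,0],"dr":[0,0,0],"gripper":0.4}]' 10;python3 f.py 0.47; python3 - <<'E'
from plant import eyes
import cv2, numpy as np
a,_=eyes.capture("wrist");b,_=eyes.capture("side")
cv2.imwrite("pics/p4.png",np.hstack([cv2.resize(a,(400,300)),cv2.resize(b[90:330,200:520],(400,300))]))
E
```

```text
time: 19.0
tool_pos: [624.0, 44.3, 194.1]
eef_rot: [0.631, 0.776, -0.0, -0.0]
force: [0.1, 0.1, 0.5]
grip_width: 36.3
19.0 [624.02  44.31 194.09] [0.08 0.12 0.48] [ 0.03 -0.09  0.01] rad 0.3 tan 0.4
theta meas 0.438 r 235.6
```

View pics/p4.png

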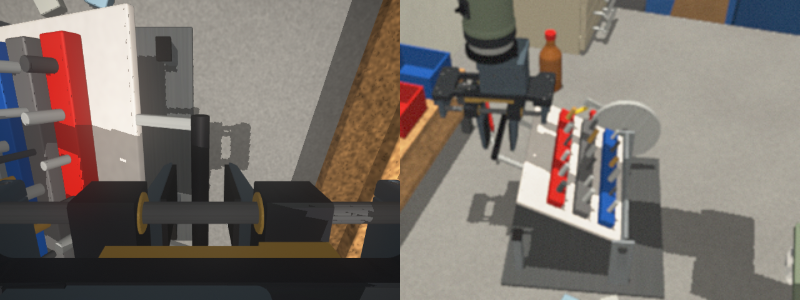

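The rack stays put, with the bar free between the fingers at (200,180). I'll rise straight up.

```bash
python3 -m jog '[{"slide":[0,0,-0.1],"dr":[0,0,0],"gripper":0.4},{"slide":[0,0,-0.3],"dr":[0,0,0],"gripper":0.4},{"slide":[0,0,-0.6],"dr":[0,0,0],"gripper":0.4},{"slide":[0,0,-0.8],"dr":[0,0,0],"gripper":0.4},{"slide":[0,0,-0.8],"dr":[0,0,0],"gripper":0.4},{"slide":[0,0,-0.8],"dr":[0,0,0],"gripper":0.4},{"slide":[0,0,-0.6],"dr":[0,0,0],"gripper":0.4},{"slide":[0,0,0],"dr":[0,0,0],"gripper":0.4},{"slide":[0,0,0],"dr":[0,0,0],"gripper":0.4}]'; python3 - <<'E'
from plant import eyes,readout
import cv2, numpy as np
from h import *
np.set_printoptions(precision=1,suppress=True)
s=readout.state();c=eyes.camera_info("wrist")
a,d=eyes.capture("wrist");b,_=eyes.capture("side");e,_=eyes.capture("scene")
np.savez("pics/w5.npz",d=d,**{k:np.array(v) for k,v in c.items()})
cv2.imwrite("pics/w5.png",a)
cv2.imwrite("pics/p5.png",np.hstack([cv2.resize(e,(400,300)),cv2.resize(b,(400,300))]))
E
```

```text
time: 20.0
tool_pos: [624.3, 44.1, 355.0]
eef_rot: [0.631, 0.776, 0.0, 0.0]
force: [0.4, 0.6, 0.2]
grip_width: 36.3
```

View pics/w5.png

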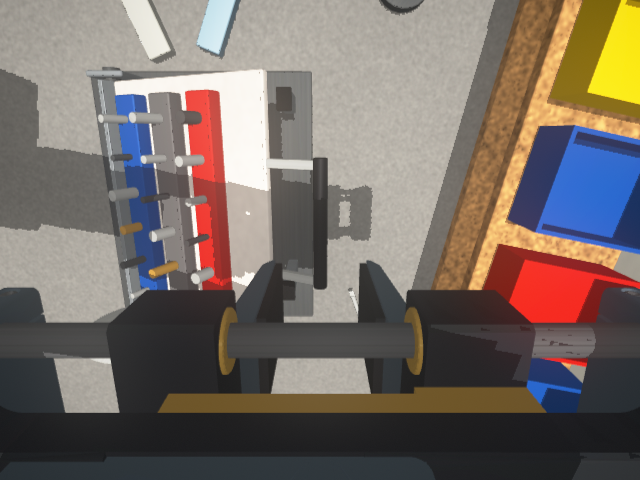

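View pics/p5.png

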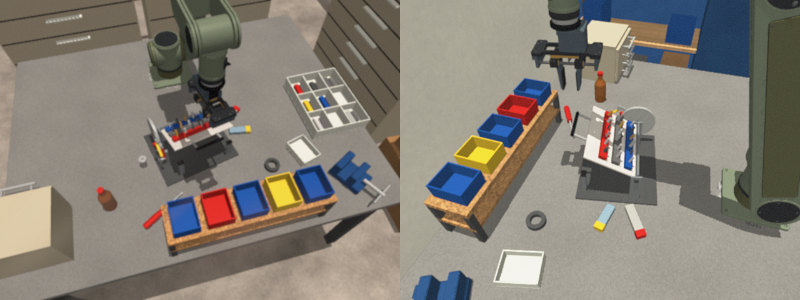

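The wrist view shows the bar free at (320,160–285), and both overviews show the bystanders in place. Last, I'll check the tilt from depth.

```bash
python3 - <<'E'
from h import *
from plant import readout
np.set_printoptions(precision=1,suppress=True)
z=np.load('pics/w5.npz');c={k:z[k] for k in('fov_y','cx','cy','R','t')};d=z['d']
P=lambda u,v:(lambda o,r:o+r*d[v,u])(*ray('w',u,v,c))
for v in(180,220,250): print(P(320,v))
A=np.array([P(u,v) for u in range(232,264,3) for v in range(90,270,6)])
A=A[(A[:,2]>130)&(A[:,2]<230)]
m=np.median(A,0);n=np.linalg.svd(A-A.mean(0))[2][2];print(m,n,'tilt',np.arccos(abs(n[2])))
print('board depth edge',P(262,100),P(235,100))
s=readout.state();print(s['force'],s['time'])
E
```

```text
[615.2  82.3 219.9]
[621.9  50.3 220.4]
[627.1  25.2 221.2]
[552.3  67.7 187.3] [ 0.4  0.1 -0.9] tilt 0.46376870375721935
board depth edge [556.3 133.6 197.6] [532.  129.5 185.4]
[ 1.2 -0.  -0.1] 20.15
```

The measured tilt is 0.464 rad, which is the second notch (0.47), and the robot is clear.

```bash
python3 -c "
from plant import sign_off
print(sign_off())"
```

```text
the job is handed in; nothing more can be done
None
```

The rack now rests on its second notch and the job is handed in, at about 20 s of the 67 s allowed.

- **Lift:** I pinched the bar at the fourth notch and raised it along its arc until the rubber stop gave a spring-like rise. That was at about 1.26 rad, with roughly 6 N on the bar beyond the weight. A picture showed the pawl thrown clear.
- **Lower:** I brought it down held all the way to the rubber pads, felt as the force reversing at flat. The picture taken just before that already showed the pawl back in.
- **Set:** I raised it to about 0.55 rad and lowered it until the pawl took the load. Then I let go and withdrew straight up.

**Last checks:**
- The tilt from the wrist depth image is 0.464 rad against 0.47 for the second notch.
- The rack did not visibly move on release, and the force on the tool afterwards is about zero, so nothing is touched.
- By eye, the other things on the bench look unmoved in both overview pictures; I did not measure their positions.
- My tilt from the tool position, zeroed on an assumed 0.85 rad start, read about 0.02–0.03 rad low. Re-zeroed at the pads it gave about 0.46 rad, in line with the depth image.

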